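# Turn a cover plate over on the turnover stand and clamp it

### The job

The aluminium cover plate lies with its green painted face up, and its bare gasket face has to be worked on. Set it down flat on the high narrow deck of the turnover stand and let go, push it off the deck's front edge so that it goes nose-down on the short ramp and tips right over into the tray, lying flat with its bare face up, and only then swing the orange-gripped clamp lever fully down over it. Leave the other things on the table where they are.

Things in the scene. Friction and masses are not known exactly. Their poses are not given: they have to be found in the camera images.
- cover_center (a point): Centre (half-way up) of the loose cover plate, a flat aluminium plate 104 mm long (its own x), 56 mm wide (its own y), 10 mm thick (its own z), about 0.16 kg, with rounded corners and edges. Its +z face is painted green with four bolt holes and a ring mark; its -z face is bare metal with a black rectangular gasket groove. It starts flat on the table, green face up.
- deck_center (a point): Centre of the top of the deck of the blue and steel turnover stand, which is fixed to the table. This point's axes are the stand's: x the push direction (deck, ramp, tray), y the side where the clamp lever is hinged, z up. The deck is a level steel bar 95 mm long (x), only 44 mm wide (y), its top 86 mm above the table, nothing beside it. The plate goes on it lengthwise, long side along x.
- deck_edge (a point): Middle of the deck's front edge, at deck top height, 47.5 mm in +x of deck_center. From here a steel ramp 66 mm wide drops at 70 degrees from level to ramp_foot. Pushed slowly over the edge, and the pusher drawn back a little once it overbalances, the plate slides down and rests leaning on the ramp, green face outward, its lower end in the groove and its upper end about 15 mm higher than the deck.
- ramp_foot (a point): Bottom end of the ramp, 30 mm in +x of deck_edge and 3 mm above the table: the start of a toe groove 24 mm wide (x), 7 mm deep below the tray floor, that catches the plate's lower end. Pushing the leaning plate's upper end on in +x, to 30 to 50 mm past the deck edge, tips it past upright: it falls into the tray, bare face up. Let go before that, it leans back on the ramp.
- tray_center (a point): Middle of the tray, on its aluminium floor, 105 mm in +x of deck_edge and 10 mm above the table. The floor ends at the groove, 51 mm in -x of this point; low blue rims, 8 mm higher than the floor, stand at the far end (inside face 70 mm in +x) and at both sides (inside faces 48 mm to either side).
- clamp_hinge (a point): Hinge axis of the clamp lever, 66 mm in +y of tray_center and 38 mm above the table, between two dark ears; the axis runs along the stand's x.
- clamp_grip (a point): Middle of the lever's round orange grip (18 mm thick, 52 mm long with its round ends, along the lever), 80 mm from the hinge axis; the lever's tip is 101 mm from the axis. Fully shut it lies level 38 mm above the table, points in -y of the stand, its rubber foot (46 mm from the axis) just above the plate. Open, it stands up and leans out to +y of the stand.
- clamp (a joint): Angle of the clamp lever: 0 fully shut (down over the tray, against a stop), about 1.57 upright, up to 2.2 open and leaning outward in +y of the stand. Light friction holds it wherever it is left (about 1 to 2 N at the grip moves it). It starts between 1.8 and 2.1.
- can_a: Bystander: grey-blue zinc plated motor can, 66 mm across and 86 mm high, standing upright; origin at the middle of its underside.
- can_b: Bystander: another such motor can, 66 mm across and 86 mm high; origin at the middle of its underside.
- armature: Bystander: wound copper and steel armature 100 mm long and 37 mm thick, lying on the table; origin at its underside.
- screwdriver: Bystander: flat screwdriver with a red handle, 205 mm long, 30 mm thick, lying on the table; origin at its underside.
- marker: Bystander: black paint marker with a blue cap, 128 mm long, 13 mm thick, lying on the table; origin at its underside.
- caps: Bystander: nested stack of grey-blue plated end caps, 64 mm across, 25 mm high; origin at the middle of its underside.
There are look-alikes about, which are no part of the job. What is shaped like the part that bears cover_center but purple is not meant.

How it is judged:
On the way, in this order (a step that is already met when the one before it is completed fails the run):
1. the plate lies flat on the deck, green face up, let go, with the clamp open (angle between cover_center's own z axis and vertical below 0.1 rad and z of cover_center in the frame of deck_center between 0.001 and 0.01 m and horizontal distance between cover_center and deck_center below 0.06 m and contact force between the fingers and cover below 0.3 N and value of joint clamp above 1.2 rad), for 0.2 s.
2. the plate has gone over the deck edge, nose-down on the ramp (angle between cover_center's own z axis and vertical between 0.7 and 2.3 rad and x of cover_center in the frame of deck_edge between -0.02 and 0.09 m).
3. the plate lies flat in the tray, bare face up, while the clamp is still open (angle between cover_center's own z axis and vertical above 3.04 rad and z of cover_center in the frame of tray_center below 0.012 m and horizontal distance between cover_center and tray_center below 0.045 m and value of joint clamp above 1 rad), for 0.2 s.
At the end, for the whole second after the job is handed in: The plate lies flat (within 6 degrees) on the tray floor with its bare face up, its centre within 45 mm of the tray's middle, at rest, and the clamp lever is fully down over it (within 0.08 rad of its stop) (angle between cover_center's own z axis and vertical above 3.04 rad and z of cover_center in the frame of tray_center below 0.012 m and horizontal distance between cover_center and tray_center below 0.045 m and value of joint clamp below 0.08 rad and linear speed of cover below 0.02 m/s); the robot touches nothing.
It fails at once if a bystander is shifted by more than 30 mm (distance of any of can_a, can_b, armature, screwdriver, marker, caps from where it was at the start of the episode above 0.03 m).
It also fails if it takes over 70 s, if anything falls off the work surface, if the arm or the gripper's body presses on something with over 40 N, if the wrist force passes 120 N, or if a joint passes its speed limit or range.

### The arm

A 6-joint arm with a two-finger parallel gripper is mounted at the origin on the work surface; the furniture and walls round the work are solid. World frame = base frame: x ahead of the robot, y to its left, z up, the work surface at z = 0. Lengths are in m, angles in rad, forces in N, time in s.
With the tool pointing down it reaches from about 0.25 to 0.775 m from the base axis. Payload 4 kg.
Tool frame: the origin (TCP) lies at the very end of the fingers, on their centre line; the grasp point (between the pads) lies 19 mm behind it; z points along the fingers, y is the direction in which the jaws open and shut (so a half turn about z gives the same grasp; the last joint's range is limited). The gripper opens to 94 mm and grips with 3 to 60 N. Pads are 16 mm wide; open, the fingers measure 119 mm over their backs; the gripper's body (75 mm by 177 mm) begins 78 mm behind the grasp point.
Start: joints at [1.197, 0.087, 1.371, -0, 1.684, -0.103], TCP at [0.147, 0.53, 0.184] pointing down, gripper open.
Joint ranges: [-3.1, 3.1], [-0.76, 2.03], [0.27, 2.55], [-1.08, 4.22], [0.17, 2.65], [-2.57, 2.57]. Speed limits (rad/s): [2.79, 2.79, 3.14, 3.14, 3.14, 3.14].

### API

Orientations are given as a unit quaternion [x, y, z, w].
In Python, from workcell import env gives the robot as it stands.
- The arm moves only by the tool carry_out, never from a script. Its argument "commands" is a list of rows, each an object with "offset": the shift along the world's x, y, z in cm, a list of three; "roll": the turn about the world's z in degrees; "hand": the opening, from 0 (shut) to 1 (fully open). A call has 1 to 10 rows; each row shifts and turns the commanded pose from where the row before left it; what a row does not reach is not made up. A row lasts 1/12 s, in which the tool goes at most 41.7 mm and 7.16 degrees, less where a joint would pass 70% of its speed; a pose out of reach is approached as far as the arm can. A call is refused whole if a number of a shift passes 4.17 or a number of a turn 7.16, either way. A call with a gripper value outside its range is refused whole. The fingers move at their own pace and stop on an object; "grip_force" is the grip in N (left out, the last holds). Time passes only in rows, so rows that do not move let the fingers close. It gives the time, the measured TCP pose, the force and the opening at its end, in the units of the state.
- env.sense(): the state, without advancing time (a new reading comes with each control period).
- env.grab_frame(name): name is "scene" or "top" or "wrist"; returns the picture (480x640x3 uint8, red, green, blue); there is no depth.
- env.camera_params(name): a dict with "K" (3x3 intrinsics, pixels), "R" (3x3) and "t" (3): a world point X has camera coordinates R X + t; the wrist camera has in their place "T_tool_cam" (4x4, takes a point from camera to tool coordinates, whose origin is the TCP and whose axes are the flange's). Camera axes: x right, y down, z forward; pixel columns grow to the right and rows downward; lengths in m; the calibration is good to about 2 mm. A picture is of the moment at which its call begins: read the wrist's pose just before it. camera_params takes no time and is no camera call.
- env.hand_in(): hands the job in, once; it reports no verdict.
The state is a dict: "time": time; "qpos": joint angles; "qd": joint speeds; "tau": joint torques, N m; "ee_pos": TCP position; "eef_rot": TCP orientation; "force": force on the tool from outside, world axes, zero at the start; "moment": the same for the moment, N m; "width": finger opening in m.
Only numpy, scipy, OpenCV 4.12 (cv2) and the standard library are available. Lean on these libraries where they do the work, as an engineer would, in place of code of your own. Each camera call takes 0.05 s, during which the arm holds its last target. There are 200 camera calls.

## Working session

There is one attempt and no reset: what is moved stays moved. The work goes in short steps, Python scripts to look and compute and a tool call to move; the robot and the scene stay as the last step left them, time stands still between calls to the robot, and variables do not carry over. Pictures are saved under pics/ and viewed, about 8 in all and at most 12, crops included, and the job is handed in when it is done.

Besides the shell and the picture viewer there is one more tool, called after "Emit:" as name([rows], argument=value, ...), one row to a line, values as JSON. carry_out: Moves the arm, as the interface text tells. Its arguments: {"type":"object","properties":{"commands":{"type":"array"},"grip_force":{"type":"number"}},"required":["commands"]}

```bash
mkdir -p pics
python3 - <<'E'
from workcell import env
import cv2, numpy as np
np.set_printoptions(precision=4,suppress=True)
for n in ("top","scene"):
    im=env.grab_frame(n); cv2.imwrite(f"pics/{n}0.png",im[:,:,::-1])
    print(env.camera_params(n))
s=env.sense();print(s['time'],s['ee_pos'],s['eef_rot'],s['force'],s['width']); print(env.camera_params("wrist"))
E
```

```text
{'K': array([[524.4853,   0.    , 313.9321],
       [  0.    , 524.4853, 247.5907],
       [  0.    ,   0.    ,   1.    ]]), 'R': array([[-0.0097, -0.9999,  0.0093],
       [-0.9987,  0.0092, -0.0509],
       [ 0.0508, -0.0098, -0.9987]]), 't': array([-0.06  ,  0.5381,  1.2176])}
{'K': array([[441.1804,   0.    , 311.1585],
       [  0.    , 441.1804, 243.4365],
       [  0.    ,   0.    ,   1.    ]]), 'R': array([[ 0.7334, -0.6798,  0.0005],
       [-0.5389, -0.5818, -0.6093],
       [ 0.4145,  0.4465, -0.793 ]]), 't': array([-0.3984,  0.302 ,  0.8741])}
0.1 [0.1469 0.5295 0.183 ] [ 0.135   0.9908 -0.001  -0.0002] [-0.1406  0.6999  0.5402] 0.09370915300431909
{'K': array([[386.808 ,   0.    , 313.0087],
       [  0.    , 386.808 , 239.5778],
       [  0.    ,   0.    ,   1.    ]]), 'T_tool_cam': array([[ 0.0003, -0.974 , -0.2264,  0.0656],
       [ 1.    ,  0.0003, -0.    ,  0.0001],
       [ 0.0001, -0.2264,  0.974 , -0.2008],
       [ 0.    ,  0.    ,  0.    ,  1.    ]])}
```

View pics/top0.png

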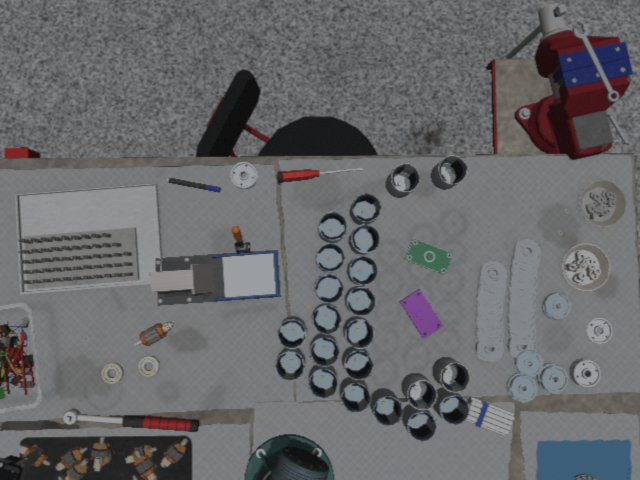

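View pics/scene0.png

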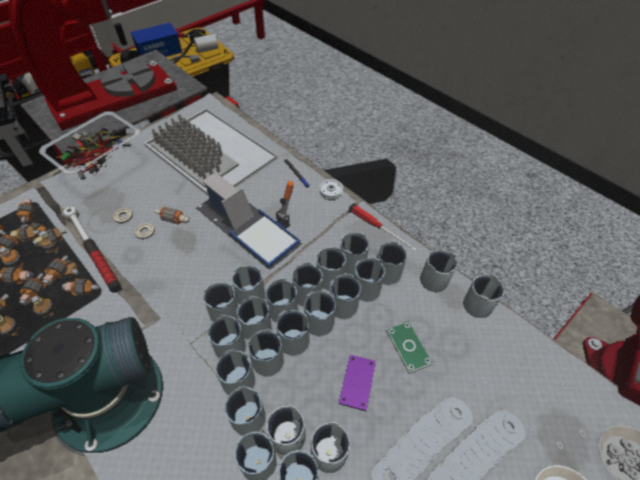

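Top view: green plate at about (428,256), the purple decoy at (420,313). The stand has its deck at (175,280), tray at (250,275) and an orange lever at (238,237). Stand x points to image right (world -y).

```bash
cat > h.py <<'E'
import cv2, numpy as np
from workcell import env
np.set_printoptions(precision=4,suppress=True)
def back(n,uv,z):
    c=env.camera_params(n);R,t=c['R'],c['t']
    d=R.T@np.linalg.inv(c['K'])@np.array([uv[0],uv[1],1.]);o=-R.T@t
    return o+d*(z-o[2])/d[2]
def proj(n,X):
    c=env.camera_params(n);p=c['K']@(c['R']@np.asarray(X)+c['t']);return p[:2]/p[2]
E
python3 - <<'E'
from h import *
im=cv2.imread("pics/top0.png")
hsv=cv2.cvtColor(im,cv2.COLOR_BGR2HSV)
def blob(m,roi):
    x0,y0,x1,y1=roi;k=np.zeros_like(m);k[y0:y1,x0:x1]=m[y0:y1,x0:x1]
    c=max(cv2.findContours(k,cv2.RETR_EXTERNAL,cv2.CHAIN_APPROX_NONE)[0],key=cv2.contourArea);return cv2.minAreaRect(c)
def show(r,z):
    P=np.array([back("top",p,z) for p in cv2.boxPoints(r)]);e=np.diff(P,axis=0)[:2]
    print(r, "centre",P.mean(0),"sides",np.linalg.norm(e,axis=1),"ang",np.degrees(np.arctan2(e[:,1],e[:,0])))
show(blob(cv2.inRange(hsv,(50,70,40),(80,255,255)),(390,220,470,290)),0.010)
show(blob(cv2.inRange(im,(200,200,200),(255,255,255)),(215,245,285,305)),0.010)
show(blob(cv2.inRange(hsv,(3,150,120),(18,255,255)),(220,220,255,256)),0.1)
cv2.imwrite("pics/stand.png",cv2.resize(im[220:310,140:290],None,fx=5,fy=5,interpolation=cv2.INTER_CUBIC))
E
```

```text
((428.9943542480469, 256.2369079589844), (41.784454345703125, 21.418582916259766), 21.370620727539062) centre [ 0.5149 -0.3363  0.01  ] sides [0.0508 0.0985] ang [ -22.3932 -111.9747]Traceback (most recent call last):
  File "<stdin>", line 11, in <module>
  File "<stdin>", line 6, in blob
ValueError: max() iterable argument is empty
```

Run:
```python
from h import *
im=cv2.imread("pics/top0.png"); print(im[275,250],im[280,172],im[280,190],im[238,237])
cv2.imwrite("pics/stand.png",cv2.resize(im[220:310,140:290],None,fx=5,fy=5,interpolation=cv2.INTER_CUBIC))
```

```text
[161 157 155] [142 141 146] [144 144 149] [25 47 89]
```

View pics/stand.png

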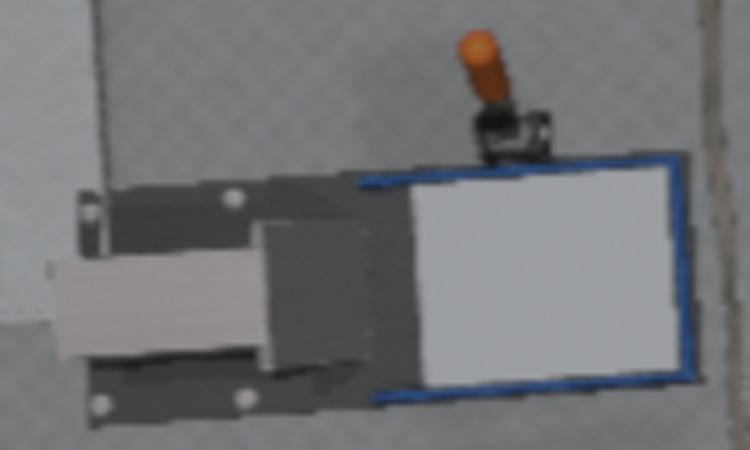

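The crop shows the deck from x 55 to 267 px, the dark ramp from 267 to 368, and the tray floor with corners (413,184), (668,166), (680,372) and (422,387). The lever stands open, leaning up in the image.

Run:
```python
from h import *
f=lambda p,z:back("top",(np.array(p)+.5)/5-.5+np.array([140,220]),z)[:2]
T=np.array([f(p,.010) for p in [(413,184),(668,166),(680,372),(422,387)]])
print("tray sides",np.linalg.norm(np.diff(T,axis=0),axis=1),"c",T.mean(0))
ax=(T[1]+T[2]-T[0]-T[3]);ax/=np.linalg.norm(ax)
D=np.array([f(p,.086) for p in [(53,263),(267,250),(271,350),(58,357)]])
print("deck",np.linalg.norm(np.diff(D,axis=0),axis=1),D.mean(0)); 
a2=(D[1]+D[2]-D[0]-D[3]);a2/=np.linalg.norm(a2)
for a in (ax,a2): print("axis",a,np.degrees(np.arctan2(a[1],a[0])))
tc=T.mean(0)-ax*0.0095; dc=D.mean(0)
v=tc-dc; print("tray_center",tc,"dist(.1525)",np.linalg.norm(v),np.degrees(np.arctan2(v[1],v[0])))
y=np.array([-ax[1],ax[0]]); print("y",y,"ramp mid lateral", (f((263,297),.086)-dc)@y,(f((263,297),.086)-dc)@ax)
print("hinge",tc+.066*y, proj("top",np.r_[tc+.066*y,.038]))
for th in (1.8,1.9,2.0,2.1):
    g=np.r_[tc+y*(.066-.101*np.cos(th)),.038+.101*np.sin(th)];print(th,(proj("top",g)-[140,220])*5)
```

```text
tray sides [0.12   0.0968 0.1209] c [0.4747 0.0885]
deck [0.094  0.044  0.0933] [0.4641 0.2482]
axis [ 0.0545 -0.9985] -86.87339547919525
axis [ 0.0371 -0.9993] -87.87508672075595
tray_center [0.4742 0.098 ] dist(.1525) 0.15058294325733085 -86.1603588798621
y [0.9985 0.0545] ramp mid lateral 0.0006449119343972103 0.04426627471199667
hinge [0.5401 0.1016] [241.5735 246.6091]
1.8 [474.8874  66.698 ]
1.9 [474.5158  44.4352]
2.0 [474.5067  23.2779]
2.1 [474.8561   3.4754]
```

Emit:
carry_out([
  {"offset": [1.7, -3.9, 0], "roll": -4.8, "hand": 1},
  {"offset": [1.7, -3.9, 0], "roll": -4.8, "hand": 1},
  {"offset": [1.7, -3.9, 0], "roll": -4.8, "hand": 1},
  {"offset": [1.7, -3.9, 0], "roll": -4.8, "hand": 1},
  {"offset": [1.7, -3.9, 0], "roll": -4.8, "hand": 1},
  {"offset": [1.7, -3.9, 0], "roll": -4.8, "hand": 1},
  {"offset": [1.7, -3.9, 0], "roll": -4.8, "hand": 1},
  {"offset": [1.7, -3.9, 0], "roll": -4.8, "hand": 1},
  {"offset": [1.7, -3.9, 0], "roll": -4.8, "hand": 1},
  {"offset": [1.7, -3.9, 0], "roll": -4.8, "hand": 1},
])

```text
time: 0.93
ee_pos: [0.3135, 0.1462, 0.1839]
eef_rot: [0.528, 0.849, 0.0, 0.0]
force: [2.1, 0.4, 0.1]
width: 0.094
```

Emit:
carry_out([
  {"offset": [1.7, -3.9, 0], "roll": -4.8, "hand": 1},
  {"offset": [1.7, -3.9, 0], "roll": -4.8, "hand": 1},
  {"offset": [1.7, -3.9, 0], "roll": -4.8, "hand": 1},
  {"offset": [1.7, -3.9, 0], "roll": -4.8, "hand": 1},
  {"offset": [1.7, -3.9, 0], "roll": -4.8, "hand": 1},
  {"offset": [1.7, -3.9, 0], "roll": -4.8, "hand": 1},
  {"offset": [1.7, -3.9, 0], "roll": -4.8, "hand": 1},
  {"offset": [1.7, -3.9, 0], "roll": -4.8, "hand": 1},
  {"offset": [1.7, -3.9, 0], "roll": -4.8, "hand": 1},
  {"offset": [1.5, -3.9, 0], "roll": 0, "hand": 1},
])

```text
time: 1.77
ee_pos: [0.4787, -0.2366, 0.1833]
eef_rot: [0.803, 0.596, 0.0, -0.001]
force: [0.4, 0.2, 0.3]
width: 0.0941
```

Emit:
carry_out([
  {"offset": [1.4, -3.9, 0], "roll": 0, "hand": 1},
  {"offset": [1.0, -3.0, 0], "roll": 0, "hand": 1},
  {"offset": [0, 0, 0], "roll": 0, "hand": 1},
  {"offset": [0, 0, 0], "roll": 0, "hand": 1},
])

```text
time: 2.1
ee_pos: [0.5019, -0.3046, 0.1822]
eef_rot: [0.803, 0.596, -0.0, -0.002]
force: [0.2, 1.0, 0.9]
width: 0.0939
```

```bash
cat >> h.py <<'E'
from scipy.spatial.transform import Rotation as Ro
def wback(uv,z,s):
    c=env.camera_params("wrist");T=np.eye(4);T[:3,:3]=Ro.from_quat(s['eef_rot']).as_matrix();T[:3,3]=s['ee_pos']
    T=T@c['T_tool_cam'];d=T[:3,:3]@np.linalg.inv(c['K'])@np.array([uv[0],uv[1],1.]);o=T[:3,3]
    return o+d*(z-o[2])/d[2]
def yaw(s):
    y=Ro.from_quat(s['eef_rot']).as_matrix()[:,1];return np.degrees(np.arctan2(y[1],y[0]))
E
python3 - <<'E'
from h import *
s=env.sense();im=env.grab_frame("wrist")[:,:,::-1].copy();cv2.imwrite("pics/w1.png",im)
m=cv2.inRange(cv2.cvtColor(im,cv2.COLOR_BGR2HSV),(50,70,30),(85,255,255))
c=max(cv2.findContours(m,cv2.RETR_EXTERNAL,cv2.CHAIN_APPROX_NONE)[0],key=cv2.contourArea)
P=np.array([wback(p[0],.010,s)[:2] for p in c],np.float32)
r=cv2.minAreaRect(P*1000);e=np.diff(cv2.boxPoints(r),axis=0)[:2]
print(r,np.linalg.norm(e,axis=1),np.degrees(np.arctan2(e[:,1],e[:,0])),"tcp",s['ee_pos'],"yaw",yaw(s))
E
```

```text
((513.8854370117188, -334.8831787109375), (99.27483367919922, 51.828765869140625), 68.27759552001953) [51.8288 99.2748] [-21.7224  68.2776] tcp [ 0.5019 -0.3046  0.1822] yaw -16.848266922612584
```

View pics/w1.png

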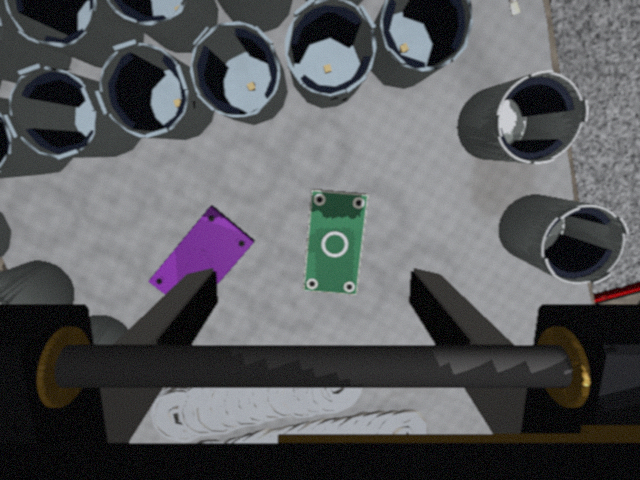

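The wrist view shows the green plate at (335,243), in agreement with the top camera: (0.514,-0.335), -21.7°. The purple plate is clear of the fingers.

Emit:
carry_out([
  {"offset": [0.6, -1.5, 0], "roll": -2.5, "hand": 1},
  {"offset": [0.6, -1.5, -2], "roll": -2.4, "hand": 1},
  {"offset": [0, 0, -3.5], "roll": 0, "hand": 1},
  {"offset": [0, 0, -3.5], "roll": 0, "hand": 1},
  {"offset": [0, 0, -3.5], "roll": 0, "hand": 1},
  {"offset": [0, 0, -2.5], "roll": 0, "hand": 1},
  {"offset": [0, 0, -1.5], "roll": 0, "hand": 1},
  {"offset": [0, 0, -0.7], "roll": 0, "hand": 1},
  {"offset": [0, 0, -0.2], "roll": 0, "hand": 1},
  {"offset": [0, 0, 0], "roll": 0, "hand": 1},
])

```text
time: 2.98
ee_pos: [0.5148, -0.3328, 0.011]
eef_rot: [0.827, 0.562, 0.0, 0.0]
force: [-0.4, -0.5, 0.9]
width: 0.0939
```

Emit:
carry_out([
  {"offset": [0, -0.2, -0.4], "roll": 0, "hand": 1},
  {"offset": [0, 0, -0.3], "roll": 0, "hand": 1},
  {"offset": [0, 0, 0], "roll": 0, "hand": 1},
])

```text
time: 3.23
ee_pos: [0.5148, -0.3359, 0.0038]
eef_rot: [0.827, 0.562, 0.0, 0.001]
force: [0.2, 0.8, 0.1]
width: 0.0937
```

Emit:
carry_out([
  {"offset": [0, 0, 0], "roll": 0, "hand": 0.5},
  {"offset": [0, 0, 0], "roll": 0, "hand": 0.3},
  {"offset": [0, 0, 0], "roll": 0, "hand": 0.3},
  {"offset": [0, 0, 0], "roll": 0, "hand": 0.3},
  {"offset": [0, 0, 0], "roll": 0, "hand": 0.3},
  {"offset": [0, 0, 0], "roll": 0, "hand": 0.3},
  {"offset": [0, 0, 0], "roll": 0, "hand": 0.3},
  {"offset": [0, 0, 0], "roll": 0, "hand": 0.3},
], grip_force=25)

```text
time: 3.9
ee_pos: [0.5144, -0.3356, 0.0031]
eef_rot: [0.827, 0.562, 0.0, -0.0]
force: [-0.8, -0.1, -0.6]
width: 0.0441
```

Emit:
carry_out([
  {"offset": [0, 0, 0], "roll": 0, "hand": 0.3},
  {"offset": [0, 0, 0], "roll": 0, "hand": 0.3},
  {"offset": [0, 0, 0], "roll": 0, "hand": 0.3},
])

```text
time: 4.15
ee_pos: [0.5144, -0.3356, 0.0031]
eef_rot: [0.827, 0.562, 0.0, 0.0]
force: [0.4, 0.2, 0.7]
width: 0.0288
```

Run:
```python
from h import *
s=env.sense();im=env.grab_frame("wrist")[:,:,::-1].copy();cv2.imwrite("pics/w2.png",im);print(s['width'],s['ee_pos'],s['force'])
```

```text
0.028750461433552053 [ 0.5144 -0.3356  0.0031] [0.4321 0.2477 0.6916]
```

View pics/w2.png

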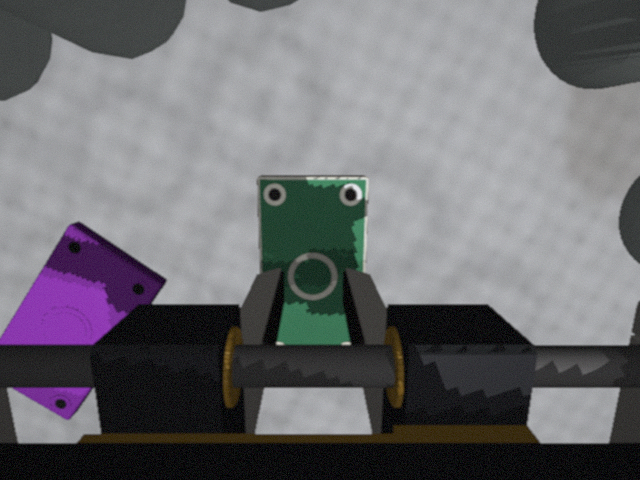

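The wrist view shows the tips reading 29 mm, which is less than the 56 mm plate. I'll lift a little and see whether the plate comes along.

Emit:
carry_out([
  {"offset": [0, 0, 1], "roll": 0, "hand": 0.3},
  {"offset": [0, 0, 2], "roll": 0, "hand": 0.3},
  {"offset": [0, 0, 2], "roll": 0, "hand": 0.3},
  {"offset": [0, 0, 0], "roll": 0, "hand": 0.3},
  {"offset": [0, 0, 0], "roll": 0, "hand": 0.3},
])

```text
time: 4.62
ee_pos: [0.5155, -0.3365, 0.0552]
eef_rot: [0.827, 0.562, 0.001, 0.002]
force: [0.8, 0.8, 0.0]
width: 0.0281
```

Run:
```python
from h import *
s=env.sense();im=env.grab_frame("wrist")[:,:,::-1].copy();sc=env.grab_frame("scene")[:,:,::-1]
print(s['width'],s['ee_pos'],s['force'])
a=cv2.resize(im,(400,300)); b=cv2.resize(sc[280:430,310:510],(400,300),interpolation=cv2.INTER_CUBIC)
cv2.imwrite("pics/c3.png",np.hstack([a,b]))
```

```text
0.028144064627866294 [ 0.5155 -0.3365  0.0552] [0.805  0.804  0.0429]
```

View pics/c3.png

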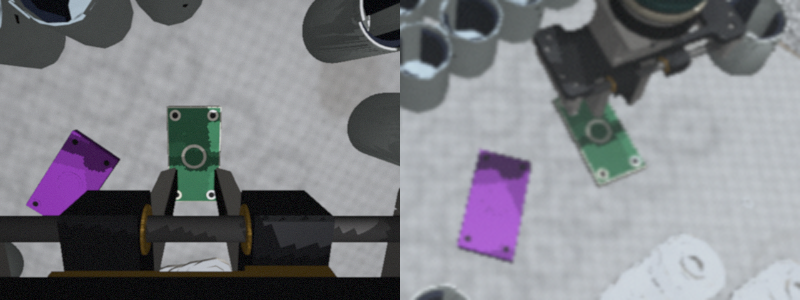

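The plate stayed on the table, so the fingers closed over its top and the tip height reads several mm too low. I'll reopen and feel for the table by force.

Emit:
carry_out([
  {"offset": [0, 0, 0], "roll": 0, "hand": 1},
  {"offset": [0, 0, 0], "roll": 0, "hand": 1},
  {"offset": [0, 0, 0], "roll": 0, "hand": 1},
  {"offset": [0, 0, 0], "roll": 0, "hand": 1},
  {"offset": [0, 0, 0], "roll": 0, "hand": 1},
  {"offset": [0, 0, 0], "roll": 0, "hand": 1},
  {"offset": [0, 0, 0], "roll": 0, "hand": 1},
  {"offset": [0, 0, 0], "roll": 0, "hand": 1},
  {"offset": [0, 0, -2], "roll": 0, "hand": 1},
  {"offset": [0, 0, -2], "roll": 0, "hand": 1},
])

```text
time: 5.55
ee_pos: [0.5159, -0.3368, 0.0148]
eef_rot: [0.827, 0.562, 0.001, 0.002]
force: [0.0, -1.3, -0.6]
width: 0.0912
```

Emit:
carry_out([
  {"offset": [0, 0, -0.6], "roll": 0, "hand": 1},
  {"offset": [0, 0, -0.6], "roll": 0, "hand": 1},
  {"offset": [0, 0, 0], "roll": 0, "hand": 1},
  {"offset": [0, 0, 0], "roll": 0, "hand": 1},
])

```text
time: 5.88
ee_pos: [0.5147, -0.3359, 0.0016]
eef_rot: [0.827, 0.562, 0.0, 0.0]
force: [-0.5, -0.2, 1.2]
width: 0.0941
```

Emit:
carry_out([
  {"offset": [0, 0, -0.2], "roll": 0, "hand": 1},
  {"offset": [0, 0, 0], "roll": 0, "hand": 1},
  {"offset": [0, 0, 0], "roll": 0, "hand": 1},
])

```text
time: 6.13
ee_pos: [0.5149, -0.336, -0.0]
eef_rot: [0.827, 0.562, 0.0, 0.001]
force: [0.9, 0.9, -0.8]
width: 0.094
```

Emit:
carry_out([
  {"offset": [0, 0, -0.2], "roll": 0, "hand": 1},
  {"offset": [0, 0, 0], "roll": 0, "hand": 1},
  {"offset": [0, 0, 0], "roll": 0, "hand": 1},
])

```text
time: 6.38
ee_pos: [0.5144, -0.3356, -0.0029]
eef_rot: [0.827, 0.562, 0.0, -0.0]
force: [-0.2, 0.2, 0.0]
width: 0.094
```

Emit:
carry_out([
  {"offset": [0, 0, -0.2], "roll": 0, "hand": 1},
  {"offset": [0, 0, 0], "roll": 0, "hand": 1},
  {"offset": [0, 0, 0], "roll": 0, "hand": 1},
])

```text
time: 6.63
ee_pos: [0.5143, -0.3355, -0.0052]
eef_rot: [0.827, 0.562, -0.0, -0.0]
force: [0.8, 0.7, -0.7]
width: 0.0942
```

Emit:
carry_out([
  {"offset": [0, 0, -0.15], "roll": 0, "hand": 1},
  {"offset": [0, 0, 0], "roll": 0, "hand": 1},
  {"offset": [0, 0, 0], "roll": 0, "hand": 1},
])

```text
time: 6.88
ee_pos: [0.5144, -0.3356, -0.0066]
eef_rot: [0.827, 0.562, -0.0, -0.0]
force: [0.1, 0.4, -0.4]
width: 0.0942
```

Emit:
carry_out([
  {"offset": [0, 0, -0.15], "roll": 0, "hand": 1},
  {"offset": [0, 0, 0], "roll": 0, "hand": 1},
  {"offset": [0, 0, 0], "roll": 0, "hand": 1},
])

```text
time: 7.13
ee_pos: [0.5143, -0.3356, -0.0081]
eef_rot: [0.827, 0.562, -0.0, -0.0]
force: [0.1, -0.1, -0.2]
width: 0.0938
```

Emit:
carry_out([
  {"offset": [0, 0, 0], "roll": 0, "hand": 0.4},
  {"offset": [0, 0, 0], "roll": 0, "hand": 0.4},
  {"offset": [0, 0, 0], "roll": 0, "hand": 0.4},
  {"offset": [0, 0, 0], "roll": 0, "hand": 0.4},
  {"offset": [0, 0, 0], "roll": 0, "hand": 0.4},
  {"offset": [0, 0, 0], "roll": 0, "hand": 0.4},
  {"offset": [0, 0, 0], "roll": 0, "hand": 0.4},
  {"offset": [0, 0, 0], "roll": 0, "hand": 0.4},
  {"offset": [0, 0, 0], "roll": 0, "hand": 0.4},
])

```text
time: 7.88
ee_pos: [0.5144, -0.3356, -0.0079]
eef_rot: [0.827, 0.562, 0.0, 0.0]
force: [0.5, 0.1, -0.7]
width: 0.0388
```

Run:
```python
from h import *
s=env.sense();im=env.grab_frame("wrist")[:,:,::-1].copy();sc=env.grab_frame("scene")[:,:,::-1]
print(s['width'],s['ee_pos'],s['force'],s['qpos'],s['tau'])
a=im[150:350,200:430]; a=cv2.resize(a,(460,400)); b=cv2.resize(sc[290:410,330:450],(340,400),interpolation=cv2.INTER_CUBIC)
cv2.imwrite("pics/c4.png",np.hstack([a,b]))
```

```text
0.03876352632083362 [ 0.5144 -0.3356 -0.0079] [ 0.5035  0.1443 -0.6677] [-0.6703  0.3361  1.4655  0.      1.34   -0.2931] [  0.0001 -41.7581 -27.5958   0.0649   0.0371   0.0003]
```

View pics/c4.png

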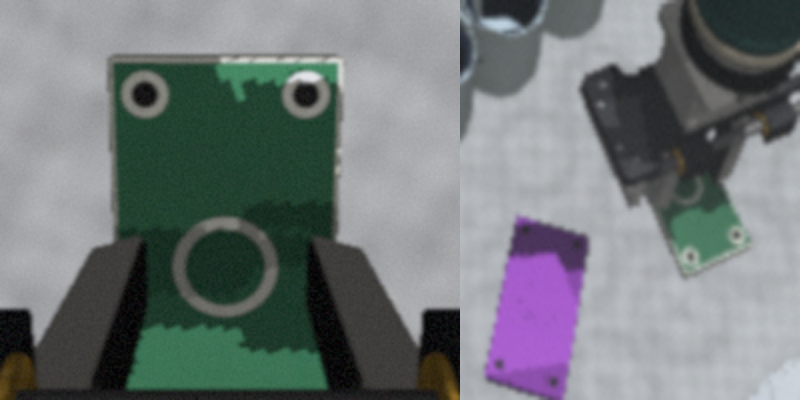

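The finger tips appear at v≈270, ±41 px. Going by the wrist calibration, that puts them roughly 22–27 mm short of the reported TCP, so the tips are still above the plate. I'll reopen and go lower in small steps, watching the force.

Emit:
carry_out([
  {"offset": [0, 0, 0], "roll": 0, "hand": 1},
  {"offset": [0, 0, 0], "roll": 0, "hand": 1},
  {"offset": [0, 0, 0], "roll": 0, "hand": 1},
  {"offset": [0, 0, 0], "roll": 0, "hand": 1},
  {"offset": [0, 0, 0], "roll": 0, "hand": 1},
  {"offset": [0, 0, 0], "roll": 0, "hand": 1},
  {"offset": [0, 0, -0.2], "roll": 0, "hand": 1},
  {"offset": [0, 0, -0.2], "roll": 0, "hand": 1},
  {"offset": [0, 0, 0], "roll": 0, "hand": 1},
  {"offset": [0, 0, 0], "roll": 0, "hand": 1},
])

```text
time: 8.82
ee_pos: [0.5142, -0.3355, -0.0122]
eef_rot: [0.827, 0.562, -0.0, -0.0]
force: [-0.5, -0.1, 0.1]
width: 0.0937
```

Emit:
carry_out([
  {"offset": [0, 0, -0.2], "roll": 0, "hand": 1},
  {"offset": [0, 0, 0], "roll": 0, "hand": 1},
  {"offset": [0, 0, 0], "roll": 0, "hand": 1},
])

```text
time: 9.07
ee_pos: [0.5143, -0.3356, -0.0141]
eef_rot: [0.827, 0.562, -0.0, -0.0]
force: [-0.1, 0.3, 0.1]
width: 0.0938
```

Emit:
carry_out([
  {"offset": [0, 0, -0.2], "roll": 0, "hand": 1},
  {"offset": [0, 0, 0], "roll": 0, "hand": 1},
  {"offset": [0, 0, 0], "roll": 0, "hand": 1},
])

```text
time: 9.32
ee_pos: [0.5143, -0.3355, -0.0161]
eef_rot: [0.827, 0.562, -0.0, -0.0]
force: [0.0, -0.5, 0.8]
width: 0.0937
```

Emit:
carry_out([
  {"offset": [0, 0, -0.2], "roll": 0, "hand": 1},
  {"offset": [0, 0, 0], "roll": 0, "hand": 1},
  {"offset": [0, 0, 0], "roll": 0, "hand": 1},
])

```text
time: 9.57
ee_pos: [0.5143, -0.3355, -0.0181]
eef_rot: [0.827, 0.562, -0.0, -0.0]
force: [-0.3, 0.2, 1.2]
width: 0.0941
```

Emit:
carry_out([
  {"offset": [0, 0, -0.2], "roll": 0, "hand": 1},
  {"offset": [0, 0, 0], "roll": 0, "hand": 1},
  {"offset": [0, 0, 0], "roll": 0, "hand": 1},
])

```text
time: 9.82
ee_pos: [0.5143, -0.3355, -0.0201]
eef_rot: [0.827, 0.562, -0.0, -0.0]
force: [0.2, 0.6, -0.1]
width: 0.0938
```

Emit:
carry_out([
  {"offset": [0, 0, -0.15], "roll": 0, "hand": 1},
  {"offset": [0, 0, 0], "roll": 0, "hand": 1},
  {"offset": [0, 0, 0], "roll": 0, "hand": 1},
])

```text
time: 10.07
ee_pos: [0.5147, -0.3358, -0.021]
eef_rot: [0.827, 0.562, 0.0, 0.0]
force: [-0.0, -0.5, 1.3]
width: 0.0938
```

Emit:
carry_out([
  {"offset": [0, 0, 0], "roll": 0, "hand": 0.4},
  {"offset": [0, 0, 0], "roll": 0, "hand": 0.4},
  {"offset": [0, 0, 0], "roll": 0, "hand": 0.4},
  {"offset": [0, 0, 0], "roll": 0, "hand": 0.4},
  {"offset": [0, 0, 0], "roll": 0, "hand": 0.4},
  {"offset": [0, 0, 0], "roll": 0, "hand": 0.4},
  {"offset": [0, 0, 0], "roll": 0, "hand": 0.4},
  {"offset": [0, 0, 0], "roll": 0, "hand": 0.4},
  {"offset": [0, 0, 0], "roll": 0, "hand": 0.4},
])

```text
time: 10.82
ee_pos: [0.5145, -0.3357, -0.0211]
eef_rot: [0.827, 0.562, 0.0, 0.0]
force: [-0.7, 1.2, 5.2]
width: 0.0558
```

Gripped at 55.8 mm. Contact shows the real tip height is about the reading plus 21 mm. Next: lift and carry.

Emit:
carry_out([
  {"offset": [0, 0, 1], "roll": 0, "hand": 0.4},
  {"offset": [0, 0, 3], "roll": 0, "hand": 0.4},
  {"offset": [0, 0, 4], "roll": 0, "hand": 0.4},
  {"offset": [0, 0, 4], "roll": 0, "hand": 0.4},
  {"offset": [0, 0, 4], "roll": 0, "hand": 0.4},
  {"offset": [0, 0, 1], "roll": 0, "hand": 0.4},
  {"offset": [-0.3, 2, 0], "roll": 1, "hand": 0.4},
  {"offset": [-0.3, 3.5, 0], "roll": 2, "hand": 0.4},
  {"offset": [-0.3, 3.5, 0], "roll": 2, "hand": 0.4},
  {"offset": [-0.3, 3.5, 0], "roll": 2, "hand": 0.4},
], grip_force=30)

```text
time: 11.65
ee_pos: [0.5015, -0.2092, 0.1469]
eef_rot: [0.791, 0.612, -0.0, -0.001]
force: [0.0, 0.4, -1.7]
width: 0.0559
```

Emit:
carry_out([
  {"offset": [-0.3, 3.5, 0], "roll": 2, "hand": 0.4},
  {"offset": [-0.3, 3.5, 0], "roll": 2, "hand": 0.4},
  {"offset": [-0.3, 3.5, 0], "roll": 2, "hand": 0.4},
  {"offset": [-0.3, 3.5, 0], "roll": 2, "hand": 0.4},
  {"offset": [-0.3, 3.5, 0], "roll": 2, "hand": 0.4},
  {"offset": [-0.3, 3.5, 0], "roll": 2, "hand": 0.4},
  {"offset": [-0.3, 3.5, 0], "roll": 2, "hand": 0.4},
  {"offset": [-0.3, 3.5, 0], "roll": 2, "hand": 0.4},
  {"offset": [-0.3, 3.5, 0], "roll": 1.9, "hand": 0.4},
  {"offset": [-0.3, 3.5, 0], "roll": 0, "hand": 0.4},
])

```text
time: 12.48
ee_pos: [0.4712, 0.141, 0.1472]
eef_rot: [0.686, 0.727, -0.001, -0.001]
force: [1.0, -0.1, -1.2]
width: 0.0555
```

Emit:
carry_out([
  {"offset": [-0.3, 3.5, 0], "roll": 0, "hand": 0.4},
  {"offset": [-0.3, 3.5, 0], "roll": 0, "hand": 0.4},
  {"offset": [0, 2, 0], "roll": 0, "hand": 0.4},
  {"offset": [0, 0, 0], "roll": 0, "hand": 0.4},
  {"offset": [0, 0, 0], "roll": 0, "hand": 0.4},
  {"offset": [0, 0, 0], "roll": 0, "hand": 0.4},
])

```text
time: 12.98
ee_pos: [0.466, 0.2285, 0.1476]
eef_rot: [0.687, 0.727, -0.001, -0.0]
force: [1.2, -0.2, -1.4]
width: 0.0557
```

Run:
```python
from h import *
s=env.sense();print(s['ee_pos'],yaw(s),s['force'],s['width'])
im=env.grab_frame("scene")[:,:,::-1];cv2.imwrite("pics/s5.png",cv2.resize(im[100:280,140:380],(800,600),interpolation=cv2.INTER_CUBIC))
```

```text
[0.466  0.2285 0.1476] 3.273436807287681 [ 1.2013 -0.1738 -1.3527] 0.05574709635499492
```

View pics/s5.png

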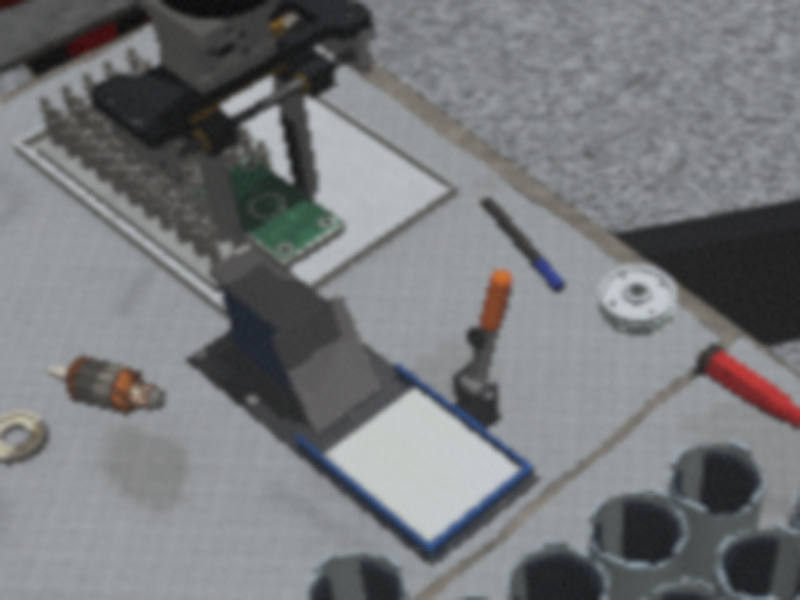

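The plate is held level above the deck and the lever is still open.

Emit:
carry_out([
  {"offset": [-0.1, 2.0, 0], "roll": 0, "hand": 0.4},
  {"offset": [0, 0, -2], "roll": 0, "hand": 0.4},
  {"offset": [0, 0, -2], "roll": 0, "hand": 0.4},
  {"offset": [0, 0, -2], "roll": 0, "hand": 0.4},
  {"offset": [0, 0, -1], "roll": 0, "hand": 0.4},
  {"offset": [0, 0, -0.5], "roll": 0, "hand": 0.4},
  {"offset": [0, 0, 0], "roll": 0, "hand": 0.4},
  {"offset": [0, 0, 0], "roll": 0, "hand": 0.4},
])

```text
time: 13.7
ee_pos: [0.4661, 0.249, 0.0744]
eef_rot: [0.687, 0.727, 0.001, 0.0]
force: [0.2, -0.4, -1.2]
width: 0.0554
```

Emit:
carry_out([
  {"offset": [0, 0, -0.3], "roll": 0, "hand": 0.4},
  {"offset": [0, 0, 0], "roll": 0, "hand": 0.4},
  {"offset": [0, 0, 0], "roll": 0, "hand": 0.4},
])

```text
time: 13.95
ee_pos: [0.4659, 0.2496, 0.0714]
eef_rot: [0.687, 0.727, 0.001, 0.0]
force: [0.4, -0.5, -1.5]
width: 0.0555
```

Emit:
carry_out([
  {"offset": [0, 0, -0.2], "roll": 0, "hand": 0.4},
  {"offset": [0, 0, 0], "roll": 0, "hand": 0.4},
  {"offset": [0, 0, 0], "roll": 0, "hand": 0.4},
])

```text
time: 14.2
ee_pos: [0.4654, 0.2494, 0.0686]
eef_rot: [0.686, 0.727, 0.0, 0.0]
force: [0.1, -0.6, -1.0]
width: 0.0557
```

Emit:
carry_out([
  {"offset": [0, 0, -0.2], "roll": 0, "hand": 0.4},
  {"offset": [0, 0, 0], "roll": 0, "hand": 0.4},
  {"offset": [0, 0, 0], "roll": 0, "hand": 0.4},
])

```text
time: 14.45
ee_pos: [0.4653, 0.2493, 0.0664]
eef_rot: [0.687, 0.727, -0.0, -0.0]
force: [-0.8, -0.3, -0.9]
width: 0.0556
```

Emit:
carry_out([
  {"offset": [0, 0, -0.15], "roll": 0, "hand": 0.4},
  {"offset": [0, 0, 0], "roll": 0, "hand": 0.4},
  {"offset": [0, 0, 0], "roll": 0, "hand": 0.4},
])

```text
time: 14.7
ee_pos: [0.4654, 0.2493, 0.065]
eef_rot: [0.687, 0.727, -0.0, 0.0]
force: [-1.1, -0.4, -1.5]
width: 0.0556
```

Emit:
carry_out([
  {"offset": [0, 0, -0.15], "roll": 0, "hand": 0.4},
  {"offset": [0, 0, 0], "roll": 0, "hand": 0.4},
  {"offset": [0, 0, 0], "roll": 0, "hand": 0.4},
])

```text
time: 14.95
ee_pos: [0.4655, 0.2494, 0.0649]
eef_rot: [0.687, 0.727, 0.0, 0.0]
force: [-2.4, -0.9, 5.0]
width: 0.0555
```

Emit:
carry_out([
  {"offset": [0, 0, -0.1], "roll": 0, "hand": 0.4},
  {"offset": [0, 0, 0], "roll": 0, "hand": 0.4},
  {"offset": [0, 0, 0], "roll": 0, "hand": 0.4},
])

```text
time: 15.2
ee_pos: [0.4655, 0.2494, 0.0649]
eef_rot: [0.687, 0.727, 0.0, 0.0]
force: [-3.8, -1.8, 9.0]
width: 0.0551
```

The plate sits on the deck at reading 0.065, as predicted. Relax, then open.

Emit:
carry_out([
  {"offset": [0, 0, 0.2], "roll": 0, "hand": 0.4},
  {"offset": [0, 0, 0], "roll": 0, "hand": 0.75},
  {"offset": [0, 0, 0], "roll": 0, "hand": 0.85},
  {"offset": [0, 0, 0], "roll": 0, "hand": 0.85},
  {"offset": [0, 0, 0], "roll": 0, "hand": 0.85},
  {"offset": [0, 0, 0], "roll": 0, "hand": 0.85},
  {"offset": [0, 0, 0], "roll": 0, "hand": 0.85},
  {"offset": [0, 0, 1], "roll": 0, "hand": 0.85},
  {"offset": [0, 0, 3], "roll": 0, "hand": 0.85},
  {"offset": [0, 0, 3], "roll": 0, "hand": 0.85},
])

```text
time: 16.03
ee_pos: [0.4642, 0.2489, 0.1343]
eef_rot: [0.687, 0.727, -0.002, -0.001]
force: [0.5, -0.4, 0.0]
width: 0.08
```

Run:
```python
from h import *
s=env.sense();im=env.grab_frame("wrist")[:,:,::-1].copy();print(s['ee_pos'],yaw(s),s['width'])
m=cv2.inRange(cv2.cvtColor(im,cv2.COLOR_BGR2HSV),(50,70,30),(85,255,255))
c=max(cv2.findContours(m,cv2.RETR_EXTERNAL,cv2.CHAIN_APPROX_NONE)[0],key=cv2.contourArea)
for dz in (0,.021):
  P=np.array([wback(p[0],.096-dz,s)[:2] for p in c],np.float32)
  r=cv2.minAreaRect(P*1000);print(r)
cv2.imwrite("pics/w6.png",im)
```

```text
[0.4642 0.2489 0.1343] 3.283926049356738 0.07995092841809268
((465.46240234375, 250.28521728515625), (52.33140182495117, 99.19357299804688), 3.265976905822754)
((465.8585205078125, 244.63766479492188), (56.928890228271484, 107.90802764892578), 3.265974521636963)
```

View pics/w6.png

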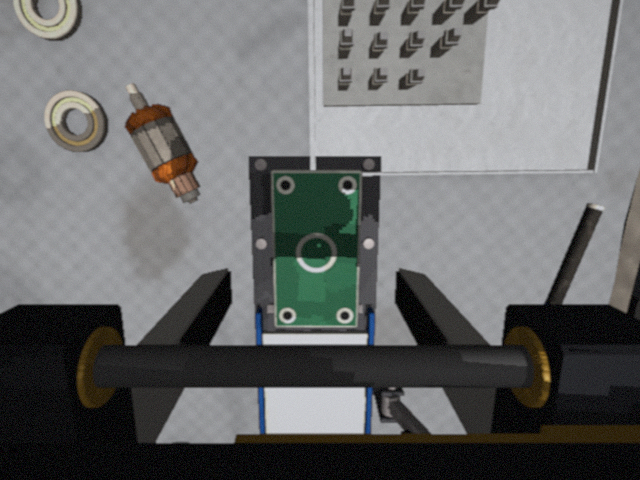

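The plate sits flat and aligned on the deck: ring at (316,252), centre (0.4655,0.250), yaw 3.3°. Next I go behind it with the fingers shut.

Emit:
carry_out([
  {"offset": [-0.1, 2.6, 0], "roll": 0, "hand": 0},
  {"offset": [-0.1, 3, 0], "roll": 0, "hand": 0},
  {"offset": [-0.1, 2, 0], "roll": 0, "hand": 0},
  {"offset": [0, 0, 0], "roll": 0, "hand": 0},
  {"offset": [0, 0, 0], "roll": 0, "hand": 0},
  {"offset": [0, 0, 0], "roll": 0, "hand": 0},
  {"offset": [0, 0, -2], "roll": 0, "hand": 0},
  {"offset": [0, 0, -3], "roll": 0, "hand": 0},
  {"offset": [0, 0, -1.6], "roll": 0, "hand": 0},
  {"offset": [0, 0, 0], "roll": 0, "hand": 0},
])

```text
time: 16.92
ee_pos: [0.4598, 0.3224, 0.064]
eef_rot: [0.687, 0.727, -0.004, -0.001]
force: [0.4, -0.8, 0.4]
width: 0.0166
```

Emit:
carry_out([
  {"offset": [0, 0, 0], "roll": 0, "hand": 0},
  {"offset": [0, 0, 0], "roll": 0, "hand": 0},
])

```text
time: 17.08
ee_pos: [0.4635, 0.3252, 0.0702]
eef_rot: [0.687, 0.727, 0.001, 0.0]
force: [0.7, 1.0, 0.5]
width: 0.0032
```

Emit:
carry_out([
  {"offset": [-0.2, 0, -0.2], "roll": 0, "hand": 0},
  {"offset": [0, -0.7, 0], "roll": 0, "hand": 0},
  {"offset": [0.1, -0.7, 0], "roll": 0, "hand": 0},
  {"offset": [0, -0.5, 0], "roll": 0, "hand": 0},
  {"offset": [0, -0.5, 0], "roll": 0, "hand": 0},
  {"offset": [0.1, -0.5, 0], "roll": 0, "hand": 0},
  {"offset": [0, -0.5, 0], "roll": 0, "hand": 0},
  {"offset": [0, -0.5, 0], "roll": 0, "hand": 0},
  {"offset": [0, -0.5, 0], "roll": 0, "hand": 0},
  {"offset": [0.1, -0.5, 0], "roll": 0, "hand": 0},
])

```text
time: 17.92
ee_pos: [0.4633, 0.2759, 0.0666]
eef_rot: [0.687, 0.727, -0.0, -0.0]
force: [-0.7, 1.1, 0.4]
width: 0.0004
```

Run:
```python
from h import *
s=env.sense();print(s['ee_pos'],s['force'])
im=env.grab_frame("top")[:,:,::-1]; hsv=cv2.cvtColor(im,cv2.COLOR_BGR2HSV)
m=np.zeros((480,640),np.uint8);m[230:330,130:300]=cv2.inRange(hsv,(50,70,30),(85,255,255))[230:330,130:300]
p=np.argwhere(m)[:,::-1]
if len(p): print(len(p),"y range",back("top",(p[:,0].max(),p[:,1].mean()),.096),back("top",(p[:,0].min(),p[:,1].mean()),.096))
```

```text
[0.4633 0.2759 0.0666] [-0.706   1.0837  0.3612]
851 y range [0.4651 0.1631 0.096 ] [0.4668 0.3348 0.096 ]
```

Emit:
carry_out([
  {"offset": [0, -0.3, 0], "roll": 0, "hand": 0},
  {"offset": [0, -0.3, 0], "roll": 0, "hand": 0},
  {"offset": [0, -0.3, 0], "roll": 0, "hand": 0},
  {"offset": [0.1, -0.2, 0], "roll": 0, "hand": 0},
  {"offset": [0, -0.2, 0], "roll": 0, "hand": 0},
  {"offset": [0, 0, 0], "roll": 0, "hand": 0},
  {"offset": [0, 0, 0], "roll": 0, "hand": 0},
])

```text
time: 18.55
ee_pos: [0.4644, 0.263, 0.0664]
eef_rot: [0.687, 0.727, -0.0, 0.0]
force: [-0.5, 0.9, -0.2]
width: 0.0005
```

```bash
cat >> h.py <<'E'
def green(z=.096):
    im=env.grab_frame("top")[:,:,::-1]; hsv=cv2.cvtColor(im,cv2.COLOR_BGR2HSV)
    m=np.zeros((480,640),np.uint8);m[240:320,150:300]=cv2.inRange(hsv,(50,70,30),(85,255,255))[240:320,150:300]
    n,l,st,_=cv2.connectedComponentsWithStats(m);i=1+st[1:,4].argmax();x,y,w,h,a=st[i];print("blob px",st[i])
    print("front",back("top",(x+w,y+h/2),z),"rear",back("top",(x,y+h/2),z))
E
python3 -c "
from h import *
s=env.sense();print(s['ee_pos'],s['force']);green()"
```

```text
[0.4644 0.263  0.0664] [-0.5207  0.8648 -0.1584]
blob px [171 266  47  26 802]
front [0.4667 0.1457 0.096 ] rear [0.4677 0.2479 0.096 ]
```

Emit:
carry_out([
  {"offset": [0, -0.2, 0], "roll": 0, "hand": 0},
  {"offset": [0, -0.2, 0], "roll": 0, "hand": 0},
  {"offset": [0, 0, 0], "roll": 0, "hand": 0},
  {"offset": [0, 0, 0], "roll": 0, "hand": 0},
  {"offset": [0, 0, 0], "roll": 0, "hand": 0},
])

```text
time: 19.02
ee_pos: [0.4644, 0.2593, 0.0666]
eef_rot: [0.687, 0.727, 0.0, 0.0]
force: [0.4, 0.3, -0.5]
width: 0.0002
```

```bash
python3 -c "
from h import *
s=env.sense();print(s['ee_pos'],s['force']);green()"
```

```text
[0.4644 0.2593 0.0666] [ 0.3798  0.2526 -0.4917]
blob px [195 267  22  23 336]
front [0.4678 0.1478 0.096 ] rear [0.4683 0.1957 0.096 ]
```

Tipped over. Draw back and look.

Emit:
carry_out([
  {"offset": [0, 1, 0], "roll": 0, "hand": 0},
  {"offset": [0, 0.5, 0], "roll": 0, "hand": 0},
  {"offset": [0, 0, 0], "roll": 0, "hand": 0},
  {"offset": [0, 0, 0], "roll": 0, "hand": 0},
  {"offset": [0, 0, 0], "roll": 0, "hand": 0},
])

```text
time: 19.48
ee_pos: [0.4643, 0.2746, 0.0665]
eef_rot: [0.686, 0.727, -0.0, 0.0]
force: [-0.3, 0.9, 0.3]
width: 0.0004
```

Run:
```python
from h import *
s=env.sense();print(s['ee_pos'],s['force']);green()
im=env.grab_frame("scene")[:,:,::-1];tp=env.grab_frame("top")[:,:,::-1]
a=cv2.resize(im[130:280,180:330],(400,400),interpolation=cv2.INTER_CUBIC);b=cv2.resize(tp[210:330,150:300],(400,320),interpolation=cv2.INTER_CUBIC)
cv2.imwrite("pics/s7.png",np.hstack([a,np.vstack([b,np.zeros((80,400,3),np.uint8)])]))
```

```text
[0.4643 0.2746 0.0665] [-0.3113  0.9273  0.2912]
blob px [195 267  22  23 340]
front [0.4678 0.1478 0.096 ] rear [0.4683 0.1957 0.096 ]
```

View pics/s7.png

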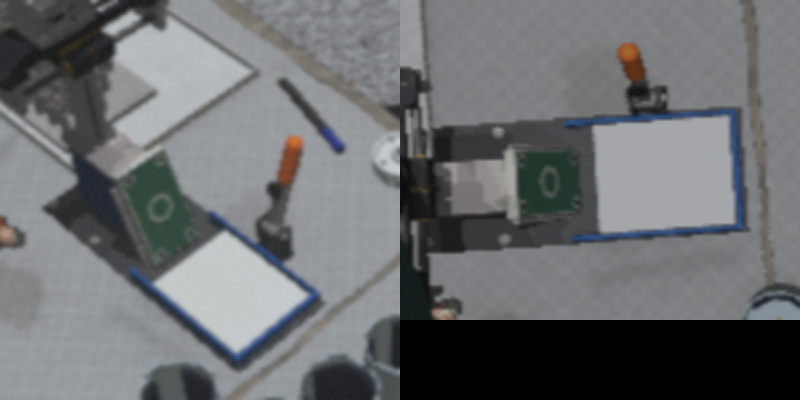

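The plate leans on the ramp, green face outward, lower end in the groove. Now push its upper end on, with the tips at about z=0.091.

Emit:
carry_out([
  {"offset": [0.1, -0.5, 0.4], "roll": 0, "hand": 0},
  {"offset": [0.1, -1.5, 0], "roll": 0, "hand": 0},
  {"offset": [0.1, -1.5, 0], "roll": 0, "hand": 0},
  {"offset": [0.1, -1.5, 0], "roll": 0, "hand": 0},
  {"offset": [0, -1, 0], "roll": 0, "hand": 0},
  {"offset": [0, -0.5, 0], "roll": 0, "hand": 0},
  {"offset": [0, -0.4, 0], "roll": 0, "hand": 0},
  {"offset": [0.1, -0.4, 0], "roll": 0, "hand": 0},
  {"offset": [0, -0.4, 0], "roll": 0, "hand": 0},
  {"offset": [0, -0.4, 0], "roll": 0, "hand": 0},
])

```text
time: 20.47
ee_pos: [0.4695, 0.1933, 0.0706]
eef_rot: [0.686, 0.727, 0.0, 0.0]
force: [0.2, -0.3, -0.3]
width: 0.0002
```

Emit:
carry_out([
  {"offset": [0, -0.4, 0], "roll": 0, "hand": 0},
  {"offset": [0, -0.4, 0], "roll": 0, "hand": 0},
  {"offset": [0.1, -0.4, 0], "roll": 0, "hand": 0},
  {"offset": [0, -0.4, 0], "roll": 0, "hand": 0},
  {"offset": [0, -0.3, 0], "roll": 0, "hand": 0},
  {"offset": [0, -0.3, 0], "roll": 0, "hand": 0},
  {"offset": [0, -0.3, 0], "roll": 0, "hand": 0},
  {"offset": [0, 0, 0], "roll": 0, "hand": 0},
])

```text
time: 21.13
ee_pos: [0.4704, 0.1678, 0.0706]
eef_rot: [0.687, 0.727, -0.0, 0.0]
force: [-0.5, -0.5, 0.6]
width: 0.0002
```

```bash
python3 -c "
from h import *
s=env.sense();print(s['ee_pos'],s['force']);green()"
```

```text
[0.4704 0.1678 0.0706] [-0.5159 -0.4574  0.5735]
blob px [204 308   6   5  11]
front [0.3985 0.1631 0.096 ] rear [0.3987 0.1761 0.096 ]
```

Emit:
carry_out([
  {"offset": [0, -0.4, 0], "roll": 0, "hand": 0},
  {"offset": [0, -0.4, 0], "roll": 0, "hand": 0},
  {"offset": [0, -0.4, 0], "roll": 0, "hand": 0},
  {"offset": [0, 0, 0], "roll": 0, "hand": 0},
  {"offset": [0, 0, 2], "roll": 0, "hand": 0},
  {"offset": [0, 0, 3], "roll": 0, "hand": 0},
  {"offset": [0, 1, 3], "roll": 0, "hand": 0},
  {"offset": [0, 3, 2], "roll": 0, "hand": 0},
  {"offset": [0, 4, 0], "roll": 0, "hand": 0},
  {"offset": [0, 4, 0], "roll": 0, "hand": 0},
])

```text
time: 22.02
ee_pos: [0.4719, 0.2777, 0.1735]
eef_rot: [0.687, 0.726, 0.003, 0.001]
force: [0.5, 0.2, -0.9]
width: 0.0003
```

Run:
```python
from h import *
s=env.sense();print(s['ee_pos'],s['force'])
im=env.grab_frame("scene")[:,:,::-1];tp=env.grab_frame("top")[:,:,::-1]
a=cv2.resize(im[130:280,180:330],(400,400),interpolation=cv2.INTER_CUBIC);b=cv2.resize(tp[210:330,150:300],(400,320),interpolation=cv2.INTER_CUBIC)
cv2.imwrite("pics/s8.png",np.hstack([a,np.vstack([b,np.zeros((80,400,3),np.uint8)])]))
```

```text
[0.4719 0.2777 0.1735] [ 0.5481  0.1817 -0.8535]
```

View pics/s8.png

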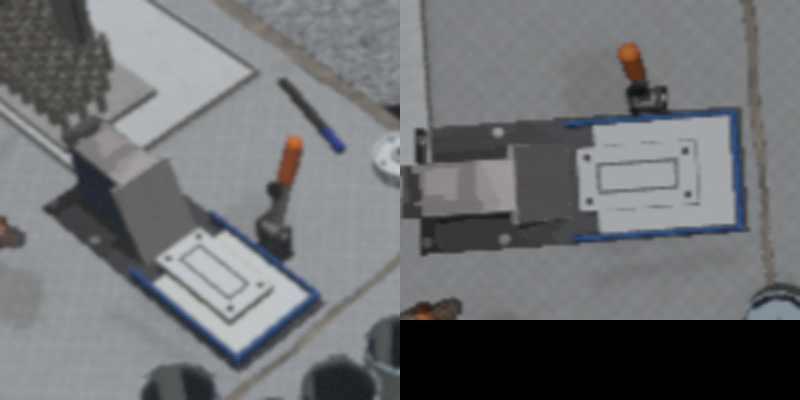

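The plate lies flat in the tray, bare face with the gasket groove up, its centre about 15 mm from the tray middle. The lever is still open. Next I take the tool round to the outer side of the lever, going over the top.

Emit:
carry_out([
  {"offset": [3.5, 0, 0], "roll": 0, "hand": 0},
  {"offset": [3.5, 0, 0], "roll": 0, "hand": 0},
  {"offset": [3.5, 0, 0], "roll": 0, "hand": 0},
  {"offset": [3.5, 0, 0], "roll": 0, "hand": 0},
  {"offset": [1.6, -2, 0], "roll": 0, "hand": 0},
  {"offset": [0, -3.5, 0], "roll": 0, "hand": 0},
  {"offset": [0, -3.5, 0], "roll": 0, "hand": 0},
  {"offset": [0, -3.5, 0], "roll": 0, "hand": 0},
  {"offset": [0, -3.5, 0], "roll": 0, "hand": 0},
  {"offset": [0, -1.8, 0], "roll": 0, "hand": 0},
])

```text
time: 22.95
ee_pos: [0.6261, 0.0935, 0.1703]
eef_rot: [0.688, 0.726, -0.001, 0.0]
force: [1.1, 0.6, 0.1]
width: 0.0005
```

Emit:
carry_out([
  {"offset": [0, 0, 0], "roll": 0, "hand": 0},
  {"offset": [0, 0, 0], "roll": 0, "hand": 0},
  {"offset": [0, 0, 0], "roll": 0, "hand": 0},
])

```text
time: 23.2
ee_pos: [0.6263, 0.0987, 0.1705]
eef_rot: [0.687, 0.727, 0.0, -0.0]
force: [-1.2, -0.8, 0.5]
width: 0.0007
```

Run:
```python
from h import *
s=env.sense();print(s['ee_pos'])
im=env.grab_frame("scene")[:,:,::-1];tp=env.grab_frame("top")[:,:,::-1]
a=cv2.resize(im[100:280,180:360],(400,400),interpolation=cv2.INTER_CUBIC);b=cv2.resize(tp[160:310,150:300],(400,400),interpolation=cv2.INTER_CUBIC)
cv2.imwrite("pics/s9.png",np.hstack([a,b]))
c=back("top",(239,276),.02);print("plate",c,np.linalg.norm(c[:2]-[.474,.098]))
```

```text
[0.6263 0.0987 0.1705]
plate [0.4727 0.11   0.02  ] 0.012098081154933767
```

View pics/s9.png

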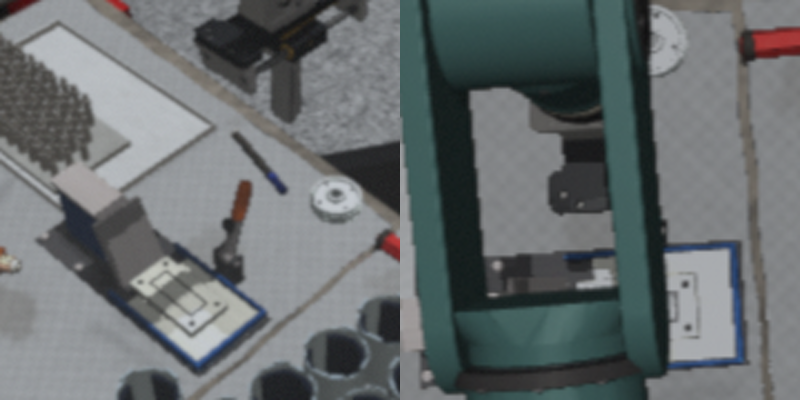

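The tool is outboard of the lever, and the plate is about 12 mm from the tray centre. Lower it and sweep the lever over.

Emit:
carry_out([
  {"offset": [0, 0.4, -3], "roll": 0, "hand": 0},
  {"offset": [0, 0, -3], "roll": 0, "hand": 0},
  {"offset": [0, 0, -3], "roll": 0, "hand": 0},
  {"offset": [0, 0, 0], "roll": 0, "hand": 0},
  {"offset": [-1, 0, 0], "roll": 0, "hand": 0},
  {"offset": [-1, 0, 0], "roll": 0, "hand": 0},
  {"offset": [-1, 0, 0], "roll": 0, "hand": 0},
  {"offset": [-1, 0, 0], "roll": 0, "hand": 0},
  {"offset": [-1, -0.1, 0], "roll": 0, "hand": 0},
  {"offset": [-1, 0, 0], "roll": 0, "hand": 0},
])

```text
time: 24.13
ee_pos: [0.5682, 0.1023, 0.0837]
eef_rot: [0.686, 0.728, 0.002, 0.002]
force: [1.7, -0.7, 1.5]
width: 0.0001
```

Emit:
carry_out([
  {"offset": [-1, 0, 0], "roll": 0, "hand": 0},
  {"offset": [-1, -0.1, 0], "roll": 0, "hand": 0},
  {"offset": [-1, 0, 0], "roll": 0, "hand": 0},
  {"offset": [-1, 0, 0], "roll": 0, "hand": 0},
  {"offset": [-1, -0.1, 0], "roll": 0, "hand": 0},
  {"offset": [-1, 0, 0], "roll": 0, "hand": 0},
  {"offset": [0, 0, 0], "roll": 0, "hand": 0},
])

```text
time: 24.72
ee_pos: [0.504, 0.0993, 0.0804]
eef_rot: [0.686, 0.727, -0.001, -0.001]
force: [-0.3, -0.9, -0.9]
width: 0.0008
```

Emit:
carry_out([
  {"offset": [-0.9, 0, -0.7], "roll": 0, "hand": 0},
  {"offset": [-0.9, -0.1, -0.7], "roll": 0, "hand": 0},
  {"offset": [-0.9, 0, -0.6], "roll": 0, "hand": 0},
  {"offset": [0, 0, -0.8], "roll": 0, "hand": 0},
  {"offset": [0, 0, -0.8], "roll": 0, "hand": 0},
  {"offset": [0, 0, -0.7], "roll": 0, "hand": 0},
  {"offset": [0, 0, 0], "roll": 0, "hand": 0},
  {"offset": [0, 0, 0], "roll": 0, "hand": 0},
])

```text
time: 25.38
ee_pos: [0.4792, 0.0983, 0.0367]
eef_rot: [0.687, 0.727, -0.001, -0.001]
force: [0.1, -0.1, 0.3]
width: 0.0003
```

Emit:
carry_out([
  {"offset": [0, 0, -0.5], "roll": 0, "hand": 0},
  {"offset": [0, 0, -0.3], "roll": 0, "hand": 0},
  {"offset": [0, 0, 0], "roll": 0, "hand": 0},
  {"offset": [0, 0, 0], "roll": 0, "hand": 0},
])

```text
time: 25.72
ee_pos: [0.4794, 0.0983, 0.0294]
eef_rot: [0.687, 0.727, -0.0, -0.0]
force: [0.5, 0.2, 0.8]
width: 0.0006
```

Emit:
carry_out([
  {"offset": [0, 0, -0.2], "roll": 0, "hand": 0},
  {"offset": [0, 0, 0], "roll": 0, "hand": 0},
  {"offset": [0, 0, 0], "roll": 0, "hand": 0},
])

```text
time: 25.97
ee_pos: [0.4795, 0.0984, 0.0276]
eef_rot: [0.687, 0.727, 0.0, 0.0]
force: [-0.1, -0.2, 0.0]
width: 0.0002
```

Emit:
carry_out([
  {"offset": [0, 0, -0.2], "roll": 0, "hand": 0},
  {"offset": [0, 0, 0], "roll": 0, "hand": 0},
  {"offset": [0, 0, 0], "roll": 0, "hand": 0},
])

```text
time: 26.22
ee_pos: [0.4796, 0.0984, 0.0258]
eef_rot: [0.687, 0.727, 0.0, 0.0]
force: [-1.0, -0.0, 1.4]
width: 0.0003
```

Emit:
carry_out([
  {"offset": [0, 0, -0.15], "roll": 0, "hand": 0},
  {"offset": [0, 0, 0], "roll": 0, "hand": 0},
  {"offset": [0, 0, 0], "roll": 0, "hand": 0},
])

```text
time: 26.47
ee_pos: [0.4796, 0.0984, 0.0255]
eef_rot: [0.687, 0.727, 0.0, 0.0]
force: [-2.7, -1.0, 8.3]
width: 0.0002
```

Emit:
carry_out([
  {"offset": [0, 0, -0.15], "roll": 0, "hand": 0},
  {"offset": [0, 0, 0], "roll": 0, "hand": 0},
  {"offset": [0, 0, 0], "roll": 0, "hand": 0},
])

```text
time: 26.72
ee_pos: [0.4797, 0.0984, 0.0253]
eef_rot: [0.687, 0.727, 0.0, 0.0]
force: [-5.2, -0.7, 13.3]
width: 0.0007
```

The lever hit a hard stop at tip height 0.0465, and 0.047 was expected. Back off upward, then check by numbers, since all 12 views are used.

Emit:
carry_out([
  {"offset": [0, 0, 0.5], "roll": 0, "hand": 0},
  {"offset": [0, 0, 2], "roll": 0, "hand": 0},
  {"offset": [0, 0, 4], "roll": 0, "hand": 0},
  {"offset": [0, 0, 4], "roll": 0, "hand": 0},
  {"offset": [0, 0, 4], "roll": 0, "hand": 0},
  {"offset": [0, 4, 0], "roll": 0, "hand": 0},
  {"offset": [0, 4, 0], "roll": 0, "hand": 0},
  {"offset": [0, 4, 0], "roll": 0, "hand": 0},
  {"offset": [0, 4, 0], "roll": 0, "hand": 0},
  {"offset": [0, 0, 0], "roll": 0, "hand": 0},
])

```text
time: 27.55
ee_pos: [0.4783, 0.2645, 0.1667]
eef_rot: [0.684, 0.73, 0.001, -0.002]
force: [0.3, -0.4, -0.2]
width: 0.0006
```

Emit:
carry_out([
  {"offset": [0, 0, 0], "roll": 0, "hand": 0},
  {"offset": [0, 0, 0], "roll": 0, "hand": 0},
  {"offset": [0, 0, 0], "roll": 0, "hand": 0},
])

```text
time: 27.8
ee_pos: [0.4795, 0.2571, 0.1674]
eef_rot: [0.687, 0.727, -0.0, 0.0]
force: [-0.1, -0.1, 0.1]
width: 0.0004
```

Run:
```python
from h import *
s=env.sense();print(s['time'],s['ee_pos'],s['force'])
tc=np.array([.474,.098]);y=np.array([.9985,.0545])
for n,o in (("top","top0"),("scene","scene0")):
    im=env.grab_frame(n)[:,:,::-1].copy();hsv=cv2.cvtColor(im,cv2.COLOR_BGR2HSV);cv2.imwrite(f"pics/{n}_end.png",im)
    m=cv2.inRange(hsv,(4,140,60),(18,255,255))
    for th in (0,.1,.3):
        print(n,th,"pred grip",proj(n,np.r_[tc+y*(.066-.08*np.cos(th)),.038+.08*np.sin(th)]))
    c=proj(n,np.r_[tc-y*.014,.038]).astype(int);x0,y0=c-30;sub=m[y0:y0+60,x0:x0+60]
    k,l,st,ce=cv2.connectedComponentsWithStats(sub)
    for i in range(1,k):
        if st[i,4]>8: print("  orange",ce[i]+[x0,y0],st[i])
    # black bolt holes / green near the tray
    g=cv2.inRange(hsv,(50,70,30),(85,255,255))[y0:y0+60,x0:x0+60].sum()//255;print("  green px near tray",g)
    if n=="top":
        t0=cv2.imread("pics/top0.png");d=cv2.absdiff(im,t0).max(2)[:, :]
        for nm,(u,v) in dict(marker=(195,185),caps=(244,175),screw=(315,175),arm=(155,335)).items(): print(nm,np.mean(d[v-12:v+12,u-25:u+25]>50))
```

```text
27.8 [0.4795 0.2571 0.1674] [-0.0627 -0.0779  0.0882]
top 0 pred grip [243.5531 281.4961]
top 0.1 pred grip [243.1057 281.3685]
top 0.3 pred grip [242.1503 280.0501]
  orange [243.4921 279.3333] [ 27  19   8  20 126]
  green px near tray 0
marker 0.0
caps 0.0
screw 0.0
arm 0.5675
scene 0 pred grip [259.1363 232.9617]
scene 0.1 pred grip [258.9536 230.8051]
scene 0.3 pred grip [259.3321 225.9558]
  orange [260.1262 231.5534] [ 24  23  16  14 103]
  green px near tray 0
```

Run:
```python
from h import *
a=cv2.imread("pics/scene0.png");b=cv2.imread("pics/scene_end.png");d=cv2.absdiff(a,b).max(2)
print("armature diff",np.mean(d[203:227,155:190]>50))
t=cv2.imread("pics/top_end.png");print("top at armature",t[325:345:6,140:175:8].mean(2))
g=cv2.cvtColor(b,cv2.COLOR_BGR2GRAY)
print(env.hand_in())
```

```text
armature diff 0.005952380952380952
top at armature [[ 25.      27.      43.6667 140.6667  83.    ]
 [ 25.6667  24.6667  25.      91.6667 122.3333]
 [ 74.3333  26.6667  26.3333 101.3333 111.6667]
 [ 78.6667  26.3333  26.     102.3333 116.6667]]
the job is handed in; nothing more can be done
None
```

I set the cover plate on the deck and let go, then pushed it over the edge so it leaned on the ramp. I tipped it into the tray and pressed the clamp lever down to its stop. The job was handed in at about 28 s of the 70 s allowed; no verdict is reported.

**Last checks**
- **Plate:** it lies bare face up in the tray, about 12 mm from the tray centre when measured just before clamping. After clamping, no green is visible in the tray area in either camera.
- **Clamp:** the lever met a hard stop at 13 N with the fingertip at 0.0463 m, against 0.047 m expected when shut. The grip pixels match the shut position to within about 2 px.
- **Robot:** clear of everything, with force readings near zero.
- **Bystanders:** the marker, caps and screwdriver are unchanged in the top view. The armature is unchanged in the scene view; in the top view something dark, most likely the arm, covered it. I did not check the two cans by numbers, but nothing was moved near them.

**What disagreed**
- **Finger length:** the fingertips end about 21 mm short of the reported tool point. Two early grasps closed above the plate without touching it, and I corrected for this by feeling for the table.
- **Picture limit:** all 12 picture views were used before clamping, so the final lever and plate checks were by numbers only.

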